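# Hang the cleaning basket on the drain stand

## Robot

A 6-joint arm with a two-finger parallel gripper is mounted at the origin on the work surface. World frame = base frame: x ahead of the robot, y to its left, z up, the work surface at z = 0. Lengths are in m, angles in rad, forces in N, time in s.
With the tool pointing down it reaches from about 0.325 to 0.9 m from the base axis. Payload 6.1 kg.
Tool frame: the origin (TCP) lies midway between the tips of the shut fingers; the grasp point (between the pads) lies manip.tcp_to_grasp behind it (manip.tcp_to_grasp is the distance from the TCP to the grasp point, in m); z points along the fingers, y is the line along which they close (so a half turn about z gives the same grasp; the last joint's range is limited). The gripper opens to 87 mm and grips with 3 to 60 N. Pads are 19 mm wide; open, the fingers measure 117 mm over their backs; the gripper's body (75 mm by 190 mm) begins 51 mm behind the grasp point.
Start: joints at [1.013, 0.22, 1.526, -0, 1.395, -0.126], TCP at [0.262, 0.568, 0.223] pointing down, gripper open.
Joint ranges: [-2.98, 2.98], [-0.91, 2.08], [0.09, 2.57], [-1.24, 4.39], [0.2, 2.65], [-2.68, 2.68]. Speed limits (rad/s): [2.57, 2.57, 3.01, 3.14, 3.14, 3.14].

## Interface

Orientations are given as a unit quaternion [w, x, y, z].
In Python, from station import manip gives the robot as it stands. The module is installed in compiled form; this text tells all that it offers.
- The arm moves only by the tool step_arm, never from a script. Its argument "motion" is a list of rows, each a list of 6 numbers: the shift along the tool's x, y, z scaled (see below), then the turn, a rotation vector about the tool's x, y, z scaled (see below). A call has 1 to 10 rows; each row is the pose to reach, as a shift and turn from the pose commanded when the call began, along the tool's axes at that moment, turning the shorter way round; what a row does not reach only later rows make up. The controller multiplies each number of a shift by 10 cm and each number of a turn by 180 degrees. A row lasts 1/8 s, in which the tool goes at most 62.5 mm and 10.7 degrees, less where a joint would pass 70% of its speed; a pose out of reach is approached as far as the arm can. A call with a number of a shift or a turn outside -1 to 1 is refused whole. A call with a gripper value outside its range is refused whole. "grip" is the closure, from -1 (fully open) to 1 (shut), set as the call begins (left out, the last holds). The fingers move at their own pace and stop on an object; "force" is the grip in N (left out, the last holds). Time passes only in rows, so rows that repeat a pose let the fingers close. It gives the time, the measured TCP pose, the force and the opening at its end, in the units of the state.
- manip.sense(): the state, without advancing time (a new reading comes with each control period).
- manip.grab_frame(name): name is "scene" or "top"; returns a dict with "frame" (400x640x3 uint8, red, green, blue), "intrinsics" (3x3 intrinsics, pixels), "extrinsics" (4x4, takes a point from camera to world coordinates). Camera axes: x right, y down, z forward; pixel columns grow to the right and rows downward; lengths in m; the calibration is good to about 2 mm. A picture is of the moment at which its call begins. There is no depth.
- manip.job_done(): hands the job in, once; it reports no verdict.
The state is a dict: "time_s": time; "qpos": joint angles; "joint_velocities": joint speeds; "effort": joint torques, N m; "tool_pos": TCP position; "tool_rot": TCP orientation; "contact_force": force on the tool from outside, world axes, zero at the start; "moment": the same for the moment, N m; "finger_gap": finger opening in m.
Only numpy, scipy, OpenCV 4.12 (cv2) and the standard library are available. Lean on these libraries where they do the work, as an engineer would, in place of code of your own. Each camera call takes 0.05 s, during which the arm holds its last target. There are 200 camera calls.

## Task

The small steel basket has just come out of the ultrasonic bath with two specimens in it: with the basket still standing on the bench, raise its folded-down wire bail upright without tipping the basket over, then carry the basket by the bail to the drain stand and hang it there to drain, the bail wire down in the troughs of both hook prongs. Set it down gently, feeling the hook take the weight before you let go, without pressing hard on the hook; keep the specimens in the basket and leave the other things on the bench alone.

Things in the scene. Friction and masses are not known exactly. Their poses are not given: they have to be found in the camera images.
- basket: Loose round perforated steel basket with a wire bail, 0.47 to 0.69 kg in all: open top, 76 mm across at the bottom, 84 mm at the rim, 68 mm high, wall 3 mm, inner floor 4 mm up. Origin: centre of its underside; z up; y through the two bail pivots; the folded bail sticks out to its +x side.
- bail_pivot (a point): Point on the basket's axis 60 mm above its underside, midway between the bail's pivots (y = +48 and -48 mm); axes as the basket's. The bail is a U of 5 mm steel wire: two legs at y = +48 and -48 mm and a crossbar parallel to y, 92 mm from the pivot line, straight over its middle 76 mm.
- bail (a joint): Angle of the bail about the pivot line. 0: level, pointing to the basket's +x; negative: drooping (it starts so, -0.35 to -0.05); grows as it is raised; 1.571: upright over the basket; stops at -0.45 and 3.59. The pivots are stiff: the bail stays where it is left and takes about 0.3 to 0.8 N at the grip to move. Forced along its legs by a mm or two, it tips the light basket.
- bail_grip (a point): Middle of the bail's crossbar, centre of the black tube grip (10 mm thick, 32 mm long) that turns easily on the wire; moves with the bail. x: from the pivots out through the crossbar; y: along the crossbar. Basket standing and bail upright: 152 mm above the basket's underside.
- stand: Fixed steel drain stand. Origin: on the bench, right below the middle of the hook's two troughs; z up; x level, from the hook tips to the post. Its flat drip dish (rim 12 mm high) reaches from x = -80 to 125 and y = -70 to 70 mm. A bail wire seated in both troughs is parallel to y with its centre line at x = 0.
- collar (a point): Middle of the black clamp collar of the stand's post (stand x = 100 mm, 123 mm up). The post is clamped at a height that is not measured: the centre of a seated bail wire lies 195 to 229 mm above the bench, to be found by feel (or seen). The hook does not give: a stiff arm that lowers on presses over 18 N on it within a few mm.
- under_hook (a point): Point on the drip dish below the hook, 6 mm above the stand's origin, same axes. The hook: two parallel prongs of 6 mm bar at y = +29 and -29 mm (52 mm clear between), each with a V trough at x = 0 and an upturned tip at x = -20 mm. Above a seated wire's centre: tips 21 mm, straight arms behind the troughs (x = 16 to 76 mm) 11 mm, post head (x = 88 to 112 mm) 18 mm.
- specimen_a: Specimen: black resin puck, 25 mm across, 18 mm high, loose in the basket. Origin: centre of its underside.
- specimen_b: A second such puck in the basket.
- wash_bottle: Bystander: white squeeze bottle, 72 mm across, 185 mm high with its spout. Origin: centre of its underside.
- beaker: Bystander: glass beaker, 60 mm across, 75 mm high. Origin: centre of its underside.
- dish: Bystander: covered petri dish, 92 mm across, 17 mm high. Origin: centre of its underside.

How it is judged:
By the outcome, as a careful person would: the job done as asked, in the order asked, and still so for the second after the job is handed in, with the robot touching nothing.
It also fails if it takes over 72 s, if anything falls off the work surface, if the arm or the gripper's body presses on something with over 40 N, if the wrist force passes 120 N, or if a joint passes its speed limit or range.

## Working session

There is one attempt and no reset: what is moved stays moved. The work goes in short steps, Python scripts to look and compute and a tool call to move; the robot and the scene stay as the last step left them, time stands still between calls to the robot, and variables do not carry over. Pictures are saved under pics/ and viewed, on a budget of 10 in all, crops included, one or two more only if the job needs it, and the job is handed in when it is done.

Besides the shell and the picture viewer there is one more tool, called by a JSON object that holds its "name" and its "arguments". step_arm: Moves the arm, as the interface text tells. Its arguments: {"type":"object","properties":{"motion":{"type":"array"},"grip":{"type":"number"},"force":{"type":"number"}},"required":["motion"]}

```bash
mkdir -p pics; python3 - <<'E'
from station import manip
import cv2,numpy as np
for n in("scene","top"):
    f=manip.grab_frame(n); cv2.imwrite(f"pics/{n}0.png",f["frame"][:,:,::-1])
    np.savez(f"{n}.npz",K=f["intrinsics"],E=f["extrinsics"]); print(n,f["intrinsics"].round(1).tolist(),f["extrinsics"].round(4).tolist())
print(manip.sense(),manip.tcp_to_grasp)
E
```

```text
scene [[411.9, 0.0, 324.6], [0.0, 411.9, 204.6], [0.0, 0.0, 1.0]] [[-0.7813, 0.5495, -0.2961, 0.9047], [0.6241, 0.6778, -0.3887, 0.4817], [-0.0129, -0.4884, -0.8725, 0.9898], [0.0, 0.0, 0.0, 1.0]]
top [[430.7, 0.0, 313.1], [0.0, 430.7, 201.8], [0.0, 0.0, 1.0]] [[0.0436, -0.9766, 0.2104, 0.3442], [-0.999, -0.0428, 0.0081, 0.1123], [0.0011, -0.2106, -0.9776, 1.1828], [0.0, 0.0, 0.0, 1.0]]
{'time_s': 0.1, 'qpos': array([ 1.01290661e+00,  2.21176269e-01,  1.52749401e+00, -2.38261137e-05,
        1.39471786e+00, -1.26113926e-01]), 'joint_velocities': array([ 1.77971948e-05, -1.77973688e-03, -4.24431703e-03,  2.06053983e-05,
        4.19851268e-04,  2.34632200e-04]), 'effort': array([ 1.81357002e-03, -4.95939696e+01, -3.88523734e+01,  7.01416517e-02,
        5.14965237e-02, -8.00348562e-05]), 'tool_pos': array([0.26126884, 0.5671465 , 0.22153012]), 'tool_rot': array([-2.90032115e-04,  2.14212662e-01,  9.76786635e-01, -8.49684952e-04]), 'contact_force': array([-0.14210865,  0.12433349, -0.42165506]), 'moment': array([-0.00597749, -0.01043208,  0.00142725]), 'finger_gap': 0.08684917876312755} 0.0187
```

View pics/scene0.png

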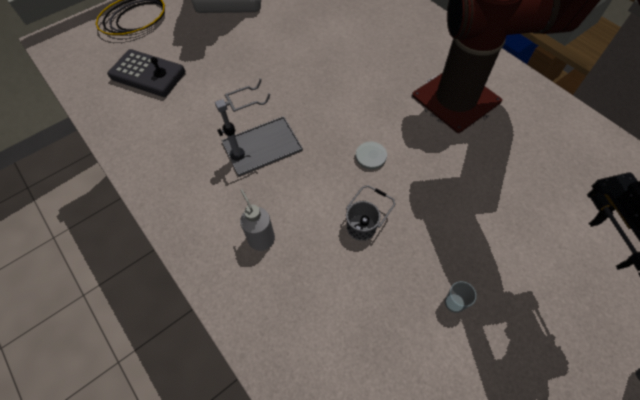

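View pics/top0.png

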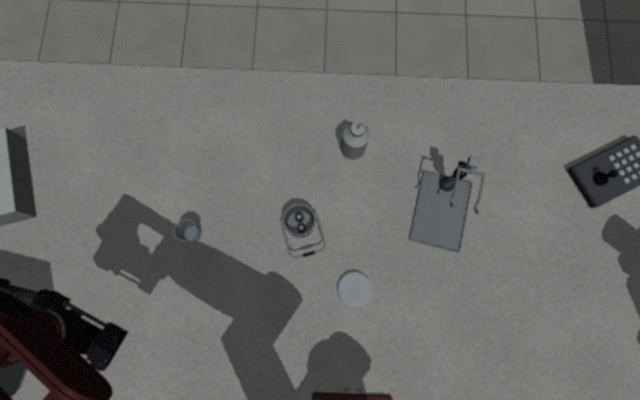

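The scene view shows the basket at about (362,218) with the bail grip at (381,192), and the stand's hook at about (245,95) with its dish at (262,146). In the top view the basket is at (299,220), the grip at (308,254) and the dish at (440,210). I'll enlarge these areas in one composite.

```bash
python3 - <<'E'
import cv2,numpy as np
t=cv2.imread("pics/top0.png");s=cv2.imread("pics/scene0.png")
def c(i,u,v,w,h,k,W=400,H=300):
    p=cv2.resize(i[v:v+h,u:u+w],None,fx=k,fy=k,interpolation=cv2.INTER_CUBIC)
    p=cv2.convertScaleAbs(p,alpha=1.5,beta=10)
    for a in range(0,w,10):
        cv2.line(p,(int(a*k),0),(int(a*k),5 if a%20 else 10),(0,255,255),1)
    for a in range(0,h,10):
        cv2.line(p,(0,int(a*k)),(5 if a%20 else 10,int(a*k)),(0,255,255),1)
    return p[:H,:W]
a=np.hstack([c(t,265,195,80,60+4,5)[:300],c(t,400,140,100,75,4)])
b=np.hstack([c(s,330,175,80,60,5),c(s,205,75,100,75,4)])
cv2.imwrite("pics/comp.png",np.vstack([a,b]))
E
```

```text
(no output)
```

View pics/comp.png

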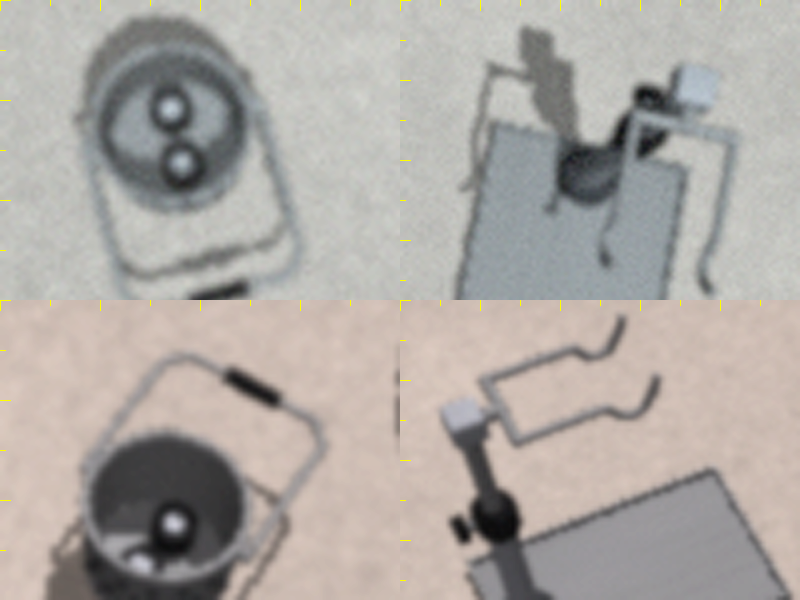

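```bash
cat > fit.py <<'E'
import numpy as np,cv2
from scipy.optimize import least_squares
C={n:np.load(f"{n}.npz") for n in("scene","top")}
def proj(n,P):
    E=C[n]["E"];q=E[:3,:3].T@(np.asarray(P)-E[:3,3]);q=C[n]["K"]@q;return q[:2]/q[2]
def yaw(a,p): return np.array([np.cos(a)*p[0]-np.sin(a)*p[1],np.sin(a)*p[0]+np.cos(a)*p[1],p[2]])
def blob(img,u0,v0,u1,v1,th):
    g=img[v0:v1,u0:u1].max(2).astype(float);w=np.clip(th-g,0,None);v,u=np.mgrid[v0:v1,u0:u1];return np.array([(u*w).sum()/w.sum(),(v*w).sum()/w.sum()])
E
python3 - <<'E'
from fit import *
t=cv2.imread("pics/top0.png");s=cv2.imread("pics/scene0.png")
gs=blob(s,373,185,389,200,60);gt=blob(t,300,248,318,260,60);print("grip",gs,gt)
def bp(p,ang,l,y):return np.array([p[0],p[1],0])+yaw(p[2],[l*np.cos(ang),y,.060+l*np.sin(ang)])
obs=[("scene",'g',gs),("top",'g',gt),("scene",'r',(362.8,215.8)),("top",'r',(299.2,219.8))]
def R(p):
    r=[]
    for n,k,o in obs:
        P=bp(p,p[3],.092,0) if k=='g' else np.array([p[0],p[1],.068]); r.append(proj(n,P)-o)
    # crossbar straight ends direction from grip ends handled by yaw = direction
    return np.concatenate(r)
b=least_squares(R,[.42,.13,np.pi,-.2],loss='soft_l1');print("basket",b.x,"res",b.fun.round(1))
print("grip world",bp(b.x,b.x[3],.092,0),"corner proj",[proj(n,bp(b.x,b.x[3],.088,y)).round(1) for n in("scene","top") for y in(.046,-.046)])
S=[("scene",(-.02,.029,21-3),(260.1,79.1)),("scene",(-.02,-.029,18),(268.9,94.1)),("scene",(.075,.029,8),(225.9,94.6)),("scene",(.075,-.029,8),(233.9,109.9)),("scene",(.1,0,18),(220.4,102.2)),
("top",(-.02,.029,18),(476.4,212.1)),("top",(-.02,-.029,18),(450.9,204.1)),("top",(.075,.029,8),(483.4,173.4)),("top",(.075,-.029,8),(458.6,168.4)),("top",(.1,0,18),(473.9,160.9))]
D=[("top",(.125,-.07,.006),(422.1,170.4)),("top",(.125,.07,.006),(472.1,180.9)),("top",(-.08,-.07,.006),(409,240)),("top",(-.08,.07,.006),(460,251)),("scene",(-.08,.07,.006),(283.1,117.1)),("scene",(0.1,0,.123),(228.4,128.9))]
for sg in(1,-1):
    def R(p):
        r=[]
        for n,P,o in S: r.append(proj(n,np.array([p[0],p[1],0])+yaw(p[2],[P[0],P[1]*sg,p[3]+P[2]/1000]))-o)
        for n,P,o in D: r.append(proj(n,np.array([p[0],p[1],0])+yaw(p[2],[P[0],P[1]*1,P[2]]))-o)
        return np.concatenate(r)
    f=[least_squares(R,[.4,-.2,y0,.21],loss='soft_l1') for y0 in(0,1.5,3.,-1.5)];f=min(f,key=lambda q:q.cost);print("stand",sg,f.x,f.cost);print(f.fun.reshape(-1,2).round(1).tolist())
E
```

```text
grip [380.05138746 192.19116136] [308.38505747 253.47318008]
basket [ 0.53583468  0.15632821  3.46144457 -0.081476  ] res [ 0.2  0.1  0.2 -0.   0.3 -0.5 -0.1 -0.6]
grip world [0.44879045 0.12749698 0.0525125 ] corner proj [array([364.5, 185.3]), array([394.9, 201.4]), array([325. , 247.2]), array([291.2, 256.8])]
stand 1 [ 0.57042427 -0.27606455  0.27414075  0.20245296] 405.4912299320162
[[0.0, 1.2], [-25.7, -23.0], [10.5, 11.2], [-14.5, -14.0], [-0.2, 1.9], [0.7, 0.2], [50.5, 2.4], [-20.3, 0.9], [28.1, 0.4], [-0.6, -0.6], [44.5, -0.7], [-52.9, -0.3], [80.1, -0.3], [-19.8, 0.4], [10.4, 9.7], [0.2, 0.6]]
stand -1 [ 0.56845065 -0.23053167 -0.1890355   0.20559279] 291.4839803989445
[[-0.5, -0.1], [-0.2, -0.4], [0.0, 0.3], [0.4, 0.2], [-0.6, 1.0], [2.0, -0.1], [2.2, 2.1], [-0.4, 0.5], [-0.2, 0.0], [-0.0, -1.0], [49.5, 10.3], [-49.3, -11.2], [51.0, 11.4], [-50.5, -11.4], [19.4, 31.5], [0.2, 0.5]]
```

```bash
python3 - <<'E'
from fit import *
S=[("scene",(-.02,-.029,21-3),(260.1,79.1)),("scene",(-.02,.029,18),(268.9,94.1)),("scene",(.075,-.029,8),(225.9,94.6)),("scene",(.075,.029,8),(233.9,109.9)),("scene",(.1,0,18),(220.4,102.2)),
("top",(-.02,-.029,18),(476.4,212.1)),("top",(-.02,.029,18),(450.9,204.1)),("top",(.075,-.029,8),(483.4,173.4)),("top",(.075,.029,8),(458.6,168.4)),("top",(.1,0,18),(473.9,160.9))]
D=[("top",(.125,.07,.006),(422.1,170.4)),("top",(.125,-.07,.006),(472.1,180.9)),("top",(-.08,.07,.006),(409,240)),("top",(-.08,-.07,.006),(460,251)),("scene",(-.08,-.07,.006),(283.1,117.1)),("scene",(0.1,0,.123),(228.4,128.9))]
def R(p):
    r=[proj(n,np.array([p[0],p[1],0])+yaw(p[2],[P[0],P[1],p[3]+P[2]/1000]))-o for n,P,o in S]
    r+=[proj(n,np.array([p[0],p[1],0])+yaw(p[2],P))-o for n,P,o in D]
    return np.concatenate(r)
f=least_squares(R,[.57,-.23,-.19,.205],loss='soft_l1');print(f.x,f.cost);print(f.fun.reshape(-1,2).round(1).tolist())
E
```

```text
[ 0.56838519 -0.22935896 -0.19987618  0.2063115 ] 5.850008936365718
[[-0.1, -0.0], [-0.0, -0.3], [0.2, 0.1], [0.4, 0.1], [-0.5, 0.7], [1.5, -0.0], [1.7, 1.9], [-0.5, 0.6], [-0.2, -0.1], [0.1, -1.0], [0.8, -0.9], [-0.5, 0.1], [-0.2, -0.7], [-0.8, 0.6], [0.1, -0.1], [0.3, 0.5]]
```

Fits: the stand is at (0.568, -0.229), yaw -0.20, with the seated wire at about 0.206. The basket is at (0.536, 0.156), and its bail grip at (0.449, 0.1275, 0.0525). First I'll move above the grip.

```bash
cat > mv.py <<'E'
import numpy as np
from scipy.spatial.transform import Rotation as R
from station import manip
def to(grasp,yaw=None,q=None):
    """shift/turn numbers (tool frame, scaled) that bring grasp point to `grasp`, tool-y yaw to `yaw`, pointing down"""
    s=manip.sense();w,x,y,z=s["tool_rot"];M=R.from_quat([x,y,z,w])
    ty=M.as_matrix()[:,1]; y0=np.arctan2(ty[1],ty[0]); yaw=y0 if yaw is None else yaw
    T=np.column_stack([[np.cos(yaw+np.pi/2),np.sin(yaw+np.pi/2),0],[np.cos(yaw),np.sin(yaw),0],[0,0,-1]])
    rv=(M.inv()*R.from_matrix(T)).as_rotvec()/np.pi
    tgt=np.array(grasp)-[0,0,manip.tcp_to_grasp]
    out=[]
    for g in np.atleast_2d(tgt): out.append((M.inv().apply(g-s["tool_pos"])/.1).round(3).tolist()+rv.round(4).tolist())
    return out
def st():
    s=manip.sense();print("t",round(s["time_s"],2),"grasp",(s["tool_pos"]+[0,0,-0]).round(4),"(tcp) F",s["contact_force"].round(2),"M",s["moment"].round(3),"gap",round(s["finger_gap"],4),"q",s["tool_rot"].round(4))
E
python3 -c "
from mv import *
st()
for r in to([[.4488,.1275,.20]],.320): print(r)"
```

```text
t 0.1 grasp [0.2613 0.5671 0.2215] (tcp) F [-0.14  0.12 -0.42] M [-0.006 -0.01   0.001] gap 0.0868 q [-3.000e-04  2.142e-01  9.768e-01 -8.000e-04]
[-3.543, -3.207, 0.407, -0.0006, 0.0002, 0.2607]
```

{"name": "step_arm", "arguments": {"motion": [[-0.3,-0.27,0,0,0,0],[-0.6,-0.54,0,0,0,0],[-0.9,-0.8,0,0,0,0]], "grip": 0.25, "force": 5}}

```text
time_s: 0.48
tool_pos: [0.3099, 0.4559, 0.2219]
tool_rot: [-0.0, 0.214, 0.977, -0.0]
contact_force: [1.2, -0.6, 0.0]
finger_gap: 0.065
```

{"name": "step_arm", "arguments": {"motion": [[-0.3,-0.27,0,0,0,0],[-0.6,-0.54,0,0,0,0],[-0.9,-0.8,0,0,0,0]]}}

```text
time_s: 0.85
tool_pos: [0.3582, 0.3456, 0.2221]
tool_rot: [-0.0, 0.214, 0.977, -0.0]
contact_force: [0.9, 0.2, 0.2]
finger_gap: 0.0367
```

{"name": "step_arm", "arguments": {"motion": [[-0.3,-0.27,0,0,0,0],[-0.6,-0.54,0,0,0,0],[-0.9,-0.8,0,0,0,0]]}}

```text
time_s: 1.23
tool_pos: [0.4064, 0.2353, 0.2222]
tool_rot: [-0.0, 0.214, 0.977, -0.0]
contact_force: [0.9, -0.1, -0.2]
finger_gap: 0.0328
```

{"name": "step_arm", "arguments": {"motion": [[-0.3,-0.3,0.1,0,0,0.05],[-0.6,-0.6,0.2,0,0,0.1],[-0.84,-0.8,0.3,0,0,0.15],[-0.84,-0.8,0.4,0,0,0.2],[-0.84,-0.8,0.4,0,0,0.26],[-0.84,-0.8,0.4,0,0,0.26],[-0.84,-0.8,0.4,0,0,0.26]]}}

```text
time_s: 2.1
tool_pos: [0.4491, 0.1289, 0.1825]
tool_rot: [-0.0, 0.583, 0.812, -0.0]
contact_force: [-0.4, -0.2, 0.4]
finger_gap: 0.0328
```

```bash
python3 -c "
from mv import *
st()
for r in to([[.4488,.1275,.1],[.4488,.1275,.0525]],.320): print(r)"
```

```text
t 2.1 grasp [0.4491 0.1289 0.1825] (tcp) F [-0.36 -0.19  0.4 ] M [-0.082  0.019  0.032] gap 0.0328 q [-0.000e+00  5.830e-01  8.125e-01 -1.000e-04]
[-0.013, -0.007, 1.012, -0.0, 0.0, 0.0019]
[-0.013, -0.007, 1.487, -0.0, 0.0, 0.0019]
```

{"name": "step_arm", "arguments": {"motion": [[-0.013,-0.01,0.3,0,0,0.002],[-0.013,-0.01,0.65,0,0,0.002],[-0.013,-0.01,0.95,0,0,0.002],[-0.013,-0.01,0.95,0,0,0.002]]}}

```text
time_s: 2.6
tool_pos: [0.4463, 0.1272, 0.0854]
tool_rot: [-0.002, 0.586, 0.81, -0.002]
contact_force: [-0.5, -0.2, -0.2]
finger_gap: 0.0328
```

{"name": "step_arm", "arguments": {"motion": [[0,0,0.15,0,0,0],[0,0,0.3,0,0,0],[0,0,0.45,0,0,0],[0,0,0.54,0,0,0],[0,0,0.54,0,0,0]]}}

```text
time_s: 3.22
tool_pos: [0.4479, 0.1272, 0.0326]
tool_rot: [-0.001, 0.587, 0.81, -0.001]
contact_force: [0.9, 0.1, -0.5]
finger_gap: 0.0327
```

```bash
python3 - <<'E'
from mv import *
import cv2
st()
P=[]
for n,u,v in(("top",270,195),("scene",330,170)):
    f=manip.grab_frame(n)["frame"][:,:,::-1]
    P.append(cv2.convertScaleAbs(cv2.resize(f[v:v+80,u:u+80],(400,400),interpolation=cv2.INTER_CUBIC),alpha=1.6,beta=15))
cv2.imwrite("pics/g1.png",np.hstack(P))
E
```

```text
t 3.23 grasp [0.4479 0.1272 0.0326] (tcp) F [ 0.87  0.11 -0.49] M [-0.062  0.04  -0.012] gap 0.0327 q [-7.000e-04  5.871e-01  8.095e-01 -6.000e-04]
```

View pics/g1.png

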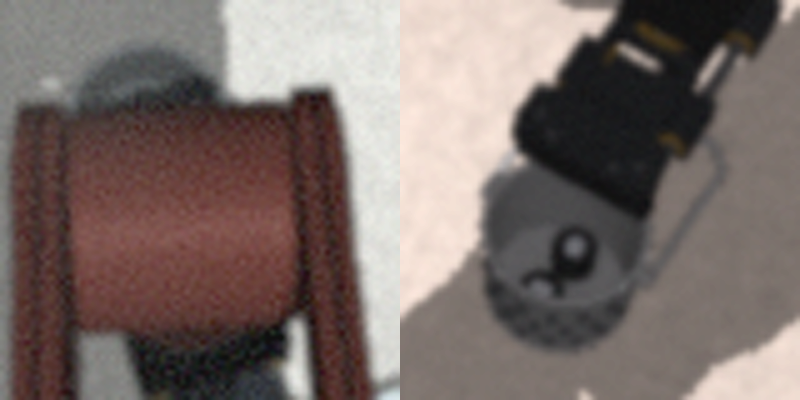

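Arm and gripper hide the grip in both crops. The basket rim, at about (565,240) in the scene crop, has not moved. I'll close gently.

{"name": "step_arm", "arguments": {"motion": [[0,0,0,0,0,0],[0,0,0,0,0,0],[0,0,0,0,0,0],[0,0,0,0,0,0],[0,0,0,0,0,0],[0,0,0,0,0,0]], "grip": 1, "force": 5}}

```text
time_s: 4.08
tool_pos: [0.4489, 0.1273, 0.0337]
tool_rot: [0.0, 0.587, 0.81, 0.0]
contact_force: [0.5, -0.3, 0.6]
finger_gap: 0.0094
```

```bash
python3 -c "
from mv import *
st()"
```

```text
t 4.08 grasp [0.4489 0.1273 0.0337] (tcp) F [ 0.47 -0.34  0.58] M [-0.003 -0.191  0.005] gap 0.0094 q [2.000e-04 5.871e-01 8.095e-01 2.000e-04]
```

{"name": "step_arm", "arguments": {"motion": [[0,-0.002,-0.037,0,0,0],[0,-0.003,-0.075,0,0,0],[0,0,-0.12,0,0,0],[0,0.002,-0.167,0,0,0],[0,0.008,-0.212,0,0,0],[0,0.015,-0.258,0,0,0],[0,0.015,-0.258,0,0,0],[0,0.015,-0.258,0,0,0]]}}

```text
time_s: 5.08
tool_pos: [0.45, 0.1277, 0.0593]
tool_rot: [0.0, 0.587, 0.81, -0.0]
contact_force: [0.3, 0.1, -0.6]
finger_gap: 0.0097
```

```bash
python3 -c "
from mv import *
st()"
```

```text
t 5.08 grasp [0.45   0.1277 0.0593] (tcp) F [ 0.26  0.05 -0.57] M [-0.057 -0.068 -0.068] gap 0.0097 q [ 0.      0.5871  0.8095 -0.    ]
```

{"name": "step_arm", "arguments": {"motion": [[0,0.01,-0.044,0,0,0],[0,0.023,-0.089,0,0,0],[0,0.037,-0.132,0,0,0],[0,0.054,-0.175,0,0,0],[0,0.073,-0.217,0,0,0],[0,0.094,-0.258,0,0,0],[0,0.117,-0.298,0,0,0],[0,0.142,-0.336,0,0,0],[0,0.142,-0.336,0,0,0]]}}

```text
time_s: 6.2
tool_pos: [0.4637, 0.1322, 0.0934]
tool_rot: [0.0, 0.587, 0.81, -0.0]
contact_force: [-4.5, -1.6, 2.8]
finger_gap: 0.0099
```

```bash
python3 -c "
from mv import *
st()"
```

```text
t 6.2 grasp [0.4637 0.1322 0.0934] (tcp) F [-4.54 -1.55  2.76] M [-0.201  0.639  0.009] gap 0.0099 q [ 1.000e-04  5.870e-01  8.096e-01 -0.000e+00]
```

{"name": "step_arm", "arguments": {"motion": [[0,-0.008,-0.005,0,0,0],[0,-0.008,-0.005,0,0,0],[0,-0.008,-0.005,0,0,0]]}}

```text
time_s: 6.58
tool_pos: [0.4633, 0.132, 0.0935]
tool_rot: [0.0, 0.587, 0.81, 0.0]
contact_force: [2.4, 0.5, -2.1]
finger_gap: 0.0098
```

```bash
python3 -c "
from mv import *
st()"
```

```text
t 6.58 grasp [0.4633 0.132  0.0935] (tcp) F [ 2.37  0.51 -2.14] M [ 0.019 -0.249 -0.022] gap 0.0098 q [4.000e-04 5.871e-01 8.095e-01 5.000e-04]
```

{"name": "step_arm", "arguments": {"motion": [[0,0.011,-0.01,0,0,0],[0,0.038,-0.047,0,0,0],[0,0.067,-0.083,0,0,0],[0,0.097,-0.118,0,0,0],[0,0.129,-0.15,0,0,0],[0,0.129,-0.15,0,0,0],[0,0.129,-0.15,0,0,0]]}}

```text
time_s: 7.45
tool_pos: [0.4752, 0.1359, 0.1086]
tool_rot: [0.0, 0.587, 0.81, 0.0]
contact_force: [1.3, 0.9, -0.9]
finger_gap: 0.0099
```

```bash
python3 -c "
from mv import *
st()"
```

```text
t 7.45 grasp [0.4752 0.1359 0.1086] (tcp) F [ 1.33  0.93 -0.92] M [-0.049 -0.256  0.039] gap 0.0099 q [1.000e-04 5.871e-01 8.095e-01 1.000e-04]
```

{"name": "step_arm", "arguments": {"motion": [[0,0.034,-0.029,0,0,0],[0,0.069,-0.058,0,0,0],[0,0.106,-0.085,0,0,0],[0,0.144,-0.111,0,0,0],[0,0.183,-0.135,0,0,0],[0,0.224,-0.157,0,0,0],[0,0.224,-0.157,0,0,0],[0,0.224,-0.157,0,0,0]]}}

```text
time_s: 8.45
tool_pos: [0.4965, 0.1429, 0.1242]
tool_rot: [0.0, 0.587, 0.81, 0.0]
contact_force: [0.8, -0.3, -0.4]
finger_gap: 0.0096
```

```bash
python3 -c "
from mv import *
st()"
```

```text
t 8.45 grasp [0.4965 0.1429 0.1242] (tcp) F [ 0.84 -0.25 -0.37] M [-0.024 -0.134  0.023] gap 0.0096 q [1.000e-04 5.871e-01 8.095e-01 1.000e-04]
```

{"name": "step_arm", "arguments": {"motion": [[0,0.041,-0.02,0,0,0],[0,0.084,-0.037,0,0,0],[0,0.127,-0.053,0,0,0],[0,0.171,-0.066,0,0,0],[0,0.216,-0.078,0,0,0],[0,0.216,-0.078,0,0,0]]}}

```text
time_s: 9.2
tool_pos: [0.5171, 0.1497, 0.1319]
tool_rot: [-0.0, 0.587, 0.81, 0.0]
contact_force: [0.8, 0.5, -2.1]
finger_gap: 0.01
```

```bash
python3 -c "
from mv import *
st()"
```

```text
t 9.2 grasp [0.5171 0.1497 0.1319] (tcp) F [ 0.84  0.5  -2.09] M [-0.117 -0.117 -0.038] gap 0.01 q [-0.      0.587   0.8096  0.    ]
```

{"name": "step_arm", "arguments": {"motion": [[0,0,0.004,0,0,0],[0,0.045,-0.004,0,0,0],[0,0.091,-0.011,0,0,0],[0,0.137,-0.015,0,0,0],[0,0.17,-0.017,0,0,0],[0,0.201,-0.017,0,0,0],[0,0.201,-0.017,0,0,0],[0,0.201,-0.017,0,0,0]]}}

```text
time_s: 10.2
tool_pos: [0.5362, 0.1559, 0.1337]
tool_rot: [0.0, 0.587, 0.81, 0.0]
contact_force: [0.3, -1.5, 0.2]
finger_gap: 0.0096
```

```bash
python3 - <<'E'
from mv import *
import cv2
st()
P=[]
for n,u,v in(("top",265,170),("scene",320,140)):
    f=manip.grab_frame(n)["frame"][:,:,::-1]
    P.append(cv2.convertScaleAbs(cv2.resize(f[v:v+100,u:u+80],(400,500),interpolation=cv2.INTER_CUBIC),alpha=1.6,beta=15))
cv2.imwrite("pics/g2.png",np.hstack(P))
E
```

```text
t 10.2 grasp [0.5362 0.1559 0.1337] (tcp) F [ 0.29 -1.49  0.18] M [-0.207 -0.1   -0.027] gap 0.0096 q [2.000e-04 5.871e-01 8.095e-01 2.000e-04]
```

View pics/g2.png

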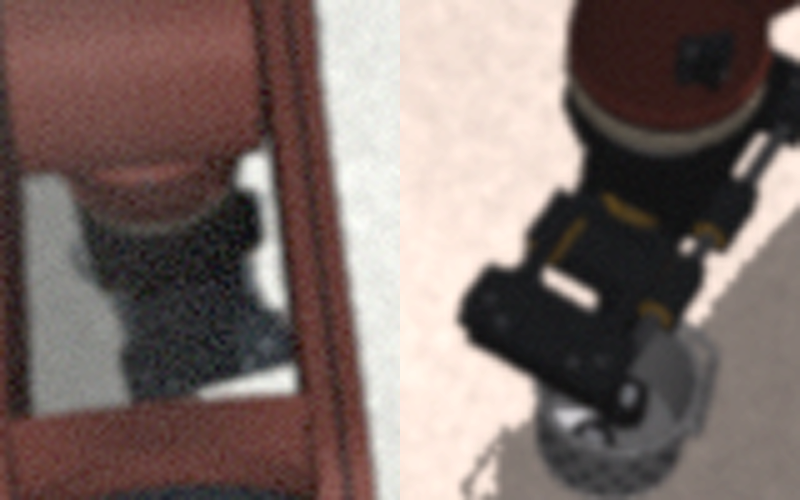

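The scene crop shows the bail raised: its leg is at about (710,370), by the rim, and the basket stands level. The wrist force is small, so I'll tighten the grip and lift slowly.

{"name": "step_arm", "arguments": {"motion": [[0,0,0,0,0,0],[0,0,0,0,0,0],[0,0,-0.02,0,0,0],[0,0,-0.06,0,0,0],[0,0,-0.12,0,0,0],[0,0,-0.2,0,0,0],[0,0,-0.28,0,0,0],[0,0,-0.34,0,0,0],[0,0,-0.38,0,0,0],[0,0,-0.38,0,0,0]], "force": 25}}

```text
time_s: 11.55
tool_pos: [0.5362, 0.1559, 0.1721]
tool_rot: [0.0, 0.587, 0.81, 0.0]
contact_force: [0.1, -0.9, -5.5]
finger_gap: 0.0089
```

{"name": "step_arm", "arguments": {"motion": [[0,0,-0.04,0,0,0],[0,0,-0.12,0,0,0],[0,0,-0.2,0,0,0],[0,0,-0.28,0,0,0],[0,0,-0.36,0,0,0],[0,0,-0.44,0,0,0],[0,0,-0.52,0,0,0],[0,0,-0.57,0,0,0],[0,0,-0.6,0,0,0],[0,0,-0.6,0,0,0]]}}

```text
time_s: 12.8
tool_pos: [0.536, 0.1559, 0.2317]
tool_rot: [0.0, 0.587, 0.81, 0.0]
contact_force: [-0.3, -0.7, -5.5]
finger_gap: 0.009
```

```bash
python3 -c "
from mv import *
st()
for r in to([[.441,-.2036,.25]],-.2): print(r)"
```

```text
t 12.8 grasp [0.536  0.1559 0.2317] (tcp) F [-0.3  -0.67 -5.48] M [-0.088  0.023 -0.018] gap 0.009 q [1.000e-04 5.871e-01 8.095e-01 0.000e+00]
[-3.122, -2.02, 0.004, 0.0, 0.0, 0.1642]
```

{"name": "step_arm", "arguments": {"motion": [[-0.02,-0.013,0,0,0,0],[-0.06,-0.04,0,0,0,0],[-0.12,-0.078,0,0,0,0],[-0.2,-0.13,0,0,0,0],[-0.28,-0.18,0,0,0,0],[-0.38,-0.245,0,0,0,0],[-0.48,-0.31,0,0,0,0],[-0.58,-0.375,0,0,0,0],[-0.68,-0.44,0,0,0,0],[-0.78,-0.505,0,0,0,0]]}}

```text
time_s: 14.05
tool_pos: [0.512, 0.0652, 0.2317]
tool_rot: [0.0, 0.587, 0.81, 0.0]
contact_force: [-0.1, 0.1, -4.3]
finger_gap: 0.009
```

{"name": "step_arm", "arguments": {"motion": [[-0.1,-0.065,0,0,0,0],[-0.2,-0.13,0,0,0,0],[-0.3,-0.195,0,0,0,0],[-0.4,-0.26,0,0,0,0],[-0.5,-0.324,0,0,0,0],[-0.6,-0.39,0,0,0,0],[-0.7,-0.453,0,0,0,0],[-0.8,-0.518,0,0,0,0],[-0.9,-0.583,0,0,0,0],[-1.0,-0.647,0,0,0,0]]}}

```text
time_s: 15.3
tool_pos: [0.4816, -0.0499, 0.2317]
tool_rot: [0.0, 0.587, 0.81, 0.0]
contact_force: [-0.3, -0.5, -4.5]
finger_gap: 0.0087
```

{"name": "step_arm", "arguments": {"motion": [[-0.1,-0.065,0,0,0,0.01],[-0.2,-0.13,0,0,0,0.02],[-0.3,-0.195,0,0,0,0.035],[-0.4,-0.26,0,0,0,0.05],[-0.5,-0.324,0,0,0,0.065],[-0.6,-0.39,0,0,0,0.08],[-0.69,-0.447,0,0,0,0.1],[-0.76,-0.49,0,0,0,0.12],[-0.8,-0.52,0,0,0,0.14],[-0.82,-0.53,0,0,0,0.16]]}}

```text
time_s: 16.55
tool_pos: [0.4566, -0.1443, 0.2316]
tool_rot: [-0.0, 0.771, 0.637, -0.0]
contact_force: [-0.1, 0.1, -5.3]
finger_gap: 0.0097
```

```bash
python3 -c "
from mv import *
st()
for r in to([[.441,-.2036,.25]],-.2): print(r)"
```

```text
t 16.55 grasp [ 0.4566 -0.1443  0.2316] (tcp) F [-0.13  0.11 -5.3 ] M [-0.105  0.039 -0.002] gap 0.0097 q [-0.000e+00  7.713e-01  6.365e-01 -1.000e-04]
[-0.612, -0.041, 0.003, -0.0, 0.0, 0.0029]
```

{"name": "step_arm", "arguments": {"motion": [[-0.03,0,0,0,0,0],[-0.1,-0.01,0,0,0,0],[-0.2,-0.015,0,0,0,0],[-0.3,-0.02,0,0,0,0.003],[-0.4,-0.03,0,0,0,0.003],[-0.5,-0.035,0,0,0,0.003],[-0.57,-0.04,0,0,0,0.003],[-0.61,-0.04,0,0,0,0.003],[-0.61,-0.04,0,0,0,0.003]]}}

```text
time_s: 17.68
tool_pos: [0.4416, -0.203, 0.2316]
tool_rot: [0.0, 0.773, 0.634, 0.0]
contact_force: [0.4, 0.3, -5.4]
finger_gap: 0.009
```

```bash
python3 - <<'E'
from mv import *
import cv2
st()
for r in to([[.5390,-.2235,.25],[.5684,-.2294,.25]],-.2): print(r)
P=[]
for n,u,v in(("top",380,140),("scene",200,60)):
    f=manip.grab_frame(n)["frame"][:,:,::-1]
    P.append(cv2.convertScaleAbs(cv2.resize(f[v:v+140,u:u+100],(400,560),interpolation=cv2.INTER_CUBIC),alpha=1.6,beta=15))
cv2.imwrite("pics/h1.png",np.hstack(P))
E
```

```text
t 17.68 grasp [ 0.4416 -0.203   0.2316] (tcp) F [ 0.42  0.28 -5.4 ] M [-0.111  0.124  0.051] gap 0.009 q [0.     0.7731 0.6343 0.    ]
[-0.011, 0.996, 0.003, 0.0, -0.0, 0.0011]
[-0.012, 1.295, 0.003, 0.0, -0.0, 0.0011]
```

View pics/h1.png

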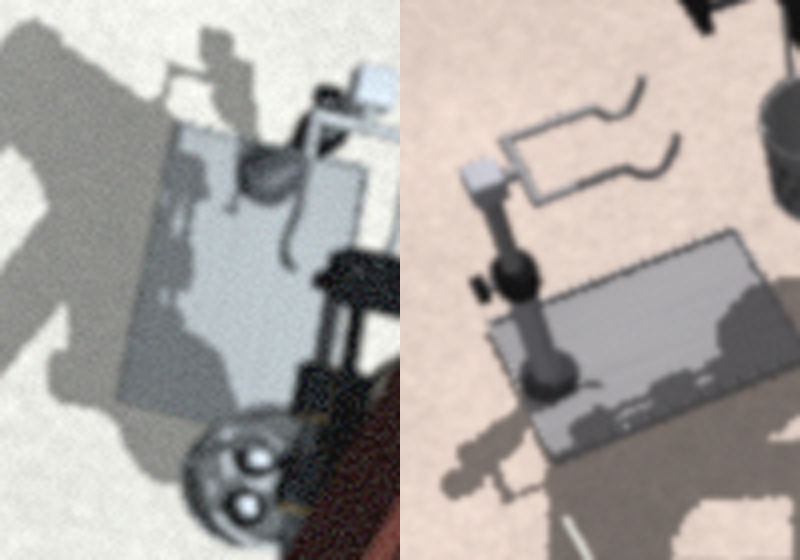

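In the scene crop both prongs are clear, with tips at (642,78) and (678,137). The basket hangs level on the tip side with both pucks in it. I'll go in along stand +x at a wire height of 0.25.

{"name": "step_arm", "arguments": {"motion": [[0,0.03,0,0,0,0.001],[-0.002,0.1,0,0,0,0.001],[-0.003,0.2,0,0,0,0.001],[-0.005,0.3,0,0,0,0.001],[-0.006,0.4,0,0,0,0.001],[-0.008,0.5,0,0,0,0.001],[-0.01,0.6,0,0,0,0.001],[-0.011,0.68,0,0,0,0.001],[-0.011,0.73,0,0,0,0.001],[-0.011,0.75,0,0,0,0.001]]}}

```text
time_s: 19.02
tool_pos: [0.5152, -0.2185, 0.2316]
tool_rot: [-0.0, 0.774, 0.633, -0.0]
contact_force: [0.6, -0.1, -5.0]
finger_gap: 0.0089
```

{"name": "step_arm", "arguments": {"motion": [[0,0.03,0,0,0,0],[0,0.1,0,0,0,0],[0,0.18,0,0,0,0],[0,0.26,0,0,0,0],[0,0.34,0,0,0,0],[0,0.42,0,0,0,0],[0,0.49,0,0,0,0],[0,0.53,0,0,0,0],[0,0.545,0,0,0,0],[0,0.545,0,0,0,0]]}}

```text
time_s: 20.27
tool_pos: [0.5683, -0.2292, 0.2316]
tool_rot: [-0.0, 0.774, 0.633, -0.0]
contact_force: [0.2, -0.1, -5.7]
finger_gap: 0.0091
```

```bash
python3 - <<'E'
from mv import *
import cv2
from fit import proj,yaw as Y
st()
for r in to([[.5684,-.2294,.25],[.5684,-.2294,.22]],-.2): print(r)
P=[]
for n,u,v in(("top",400,140),("scene",200,40)):
    f=manip.grab_frame(n)["frame"][:,:,::-1]
    P.append(cv2.convertScaleAbs(cv2.resize(f[v:v+140,u:u+100],(400,560),interpolation=cv2.INTER_CUBIC),alpha=1.6,beta=15))
cv2.imwrite("pics/h2.png",np.hstack(P))
E
```

```text
t 20.27 grasp [ 0.5683 -0.2292  0.2316] (tcp) F [ 0.22 -0.06 -5.69] M [-0.073  0.102 -0.033] gap 0.0091 q [-1.000e-04  7.740e-01  6.332e-01 -0.000e+00]
[-0.002, 0.001, 0.003, -0.0001, -0.0, 0.0002]
[-0.002, 0.001, 0.303, -0.0001, -0.0, 0.0002]
```

View pics/h2.png

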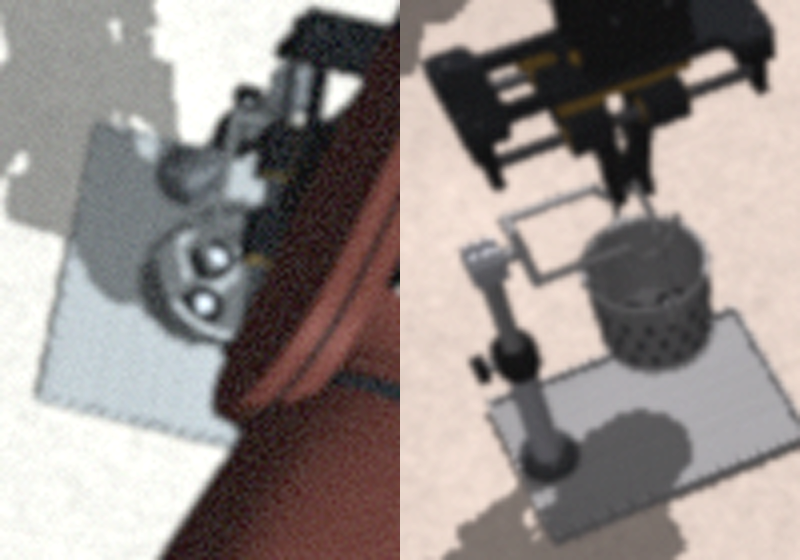

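In the scene crop the fingers sit between the prongs at about (630,170), and the basket hangs level under the hook. I'll lower it to just above the expected height and feel from there.

{"name": "step_arm", "arguments": {"motion": [[0,0,0.03,0,0,0],[0,0,0.07,0,0,0],[0,0,0.11,0,0,0],[0,0,0.15,0,0,0],[0,0,0.19,0,0,0],[0,0,0.23,0,0,0],[0,0,0.26,0,0,0],[0,0,0.28,0,0,0],[0,0,0.3,0,0,0],[0,0,0.3,0,0,0]]}}

```text
time_s: 21.62
tool_pos: [0.5683, -0.2292, 0.2015]
tool_rot: [-0.0, 0.774, 0.633, -0.0]
contact_force: [0.3, 0.6, -4.8]
finger_gap: 0.0089
```

{"name": "step_arm", "arguments": {"motion": [[0,0,0.01,0,0,0],[0,0,0.02,0,0,0],[0,0,0.03,0,0,0],[0,0,0.04,0,0,0],[0,0,0.05,0,0,0],[0,0,0.05,0,0,0]]}}

```text
time_s: 22.38
tool_pos: [0.5683, -0.2292, 0.1965]
tool_rot: [-0.0, 0.774, 0.633, -0.0]
contact_force: [-0.5, -0.8, -4.6]
finger_gap: 0.0091
```

{"name": "step_arm", "arguments": {"motion": [[0,0,0.01,0,0,0],[0,0,0.02,0,0,0],[0,0,0.03,0,0,0],[0,0,0.03,0,0,0]]}}

```text
time_s: 22.88
tool_pos: [0.5683, -0.2292, 0.1934]
tool_rot: [-0.0, 0.774, 0.633, -0.0]
contact_force: [-0.1, 0.3, -4.6]
finger_gap: 0.0092
```

Wire is at 0.212 and the load is unchanged. I'll keep feeling downward in 1 to 1.5 mm steps.

{"name": "step_arm", "arguments": {"motion": [[0,0,0.005,0,0,0],[0,0,0.01,0,0,0],[0,0,0.015,0,0,0],[0,0,0.015,0,0,0]]}}

```text
time_s: 23.38
tool_pos: [0.5683, -0.2292, 0.1921]
tool_rot: [-0.0, 0.774, 0.633, -0.0]
contact_force: [-0.6, 0.8, -4.7]
finger_gap: 0.009
```

{"name": "step_arm", "arguments": {"motion": [[0,0,0.005,0,0,0],[0,0,0.01,0,0,0],[0,0,0.01,0,0,0]]}}

```text
time_s: 23.75
tool_pos: [0.5683, -0.2292, 0.1911]
tool_rot: [-0.0, 0.774, 0.633, -0.0]
contact_force: [-0.3, -0.4, -5.2]
finger_gap: 0.0091
```

{"name": "step_arm", "arguments": {"motion": [[0,0,0.005,0,0,0],[0,0,0.01,0,0,0],[0,0,0.01,0,0,0]]}}

```text
time_s: 24.12
tool_pos: [0.5683, -0.2292, 0.1901]
tool_rot: [-0.0, 0.774, 0.633, -0.0]
contact_force: [-0.1, -0.3, -5.7]
finger_gap: 0.0091
```

{"name": "step_arm", "arguments": {"motion": [[0,0,0.005,0,0,0],[0,0,0.01,0,0,0],[0,0,0.01,0,0,0]]}}

```text
time_s: 24.5
tool_pos: [0.5683, -0.2292, 0.189]
tool_rot: [-0.0, 0.774, 0.633, -0.0]
contact_force: [0.8, 0.5, -4.8]
finger_gap: 0.009
```

{"name": "step_arm", "arguments": {"motion": [[0,0,0.005,0,0,0],[0,0,0.01,0,0,0],[0,0,0.01,0,0,0]]}}

```text
time_s: 24.88
tool_pos: [0.5683, -0.2292, 0.1881]
tool_rot: [-0.0, 0.774, 0.633, -0.0]
contact_force: [-0.1, -0.1, -5.0]
finger_gap: 0.0087
```

{"name": "step_arm", "arguments": {"motion": [[0,0,0.005,0,0,0],[0,0,0.01,0,0,0],[0,0,0.01,0,0,0]]}}

```text
time_s: 25.25
tool_pos: [0.5683, -0.2292, 0.1871]
tool_rot: [-0.0, 0.774, 0.633, -0.0]
contact_force: [-0.1, 0.8, -4.4]
finger_gap: 0.009
```

Wire is at about 0.206 now, with contact expected soon. I'll go on one step at a time.

{"name": "step_arm", "arguments": {"motion": [[0,0,0.005,0,0,0],[0,0,0.01,0,0,0],[0,0,0.01,0,0,0]]}}

```text
time_s: 25.62
tool_pos: [0.5685, -0.2293, 0.1864]
tool_rot: [0.0, 0.774, 0.633, 0.0]
contact_force: [-0.6, 1.4, -3.3]
finger_gap: 0.0091
```

{"name": "step_arm", "arguments": {"motion": [[0,0,0.005,0,0,0],[0,0,0.005,0,0,0],[0,0,0.005,0,0,0]]}}

```text
time_s: 26.0
tool_pos: [0.5686, -0.2293, 0.1862]
tool_rot: [0.0, 0.774, 0.633, 0.0]
contact_force: [-0.5, 0.3, 0.0]
finger_gap: 0.0093
```

```bash
python3 -c "
from mv import *
st()"
```

```text
t 26.0 grasp [ 0.5686 -0.2293  0.1862] (tcp) F [-0.52  0.27  0.01] M [0.107 0.322 0.043] gap 0.0093 q [3.000e-04 7.739e-01 6.333e-01 2.000e-04]
```

The hook has taken the weight: vertical force went from about -5 N to 0 over 1 mm. I'll relax the grip so the wire settles, then open part way.

{"name": "step_arm", "arguments": {"motion": [[0,0,0.002,0,0,0],[0,0,0.002,0,0,0],[0,0,0.002,0,0,0],[0,0,0.002,0,0,0]], "force": 3}}

```text
time_s: 26.5
tool_pos: [0.5686, -0.2293, 0.186]
tool_rot: [0.0, 0.774, 0.633, 0.0]
contact_force: [-2.4, 1.6, 4.1]
finger_gap: 0.0099
```

```bash
python3 -c "
from mv import *
st()"
```

```text
t 26.5 grasp [ 0.5686 -0.2293  0.186 ] (tcp) F [-2.37  1.57  4.13] M [0.123 0.375 0.006] gap 0.0099 q [4.000e-04 7.739e-01 6.333e-01 1.000e-04]
```

{"name": "step_arm", "arguments": {"motion": [[0,-0.005,-0.005,0,0,0],[0,-0.005,-0.005,0,0,0],[0,-0.005,-0.005,0,0,0]]}}

```text
time_s: 26.88
tool_pos: [0.5683, -0.2292, 0.186]
tool_rot: [0.0, 0.774, 0.633, 0.0]
contact_force: [2.5, -0.8, 1.5]
finger_gap: 0.0097
```

{"name": "step_arm", "arguments": {"motion": [[0,0,0,0,0,0],[0,0,0,0,0,0],[0,0,0,0,0,0],[0,0,0,0,0,0],[0,0,0,0,0,0],[0,0,0,0,0,0]], "grip": 0.4}}

```text
time_s: 27.62
tool_pos: [0.5679, -0.2291, 0.1859]
tool_rot: [-0.0, 0.774, 0.633, -0.0]
contact_force: [-0.4, 0.5, 1.2]
finger_gap: 0.0261
```

```bash
python3 - <<'E'
from mv import *
import cv2
st()
f=manip.grab_frame("scene")["frame"][:,:,::-1]
cv2.imwrite("pics/r1.png",cv2.convertScaleAbs(cv2.resize(f[70:150,210:310],(800,600*16//15)[0:1]+(600,),interpolation=cv2.INTER_CUBIC),alpha=1.6,beta=15))
E
```

```text
t 27.62 grasp [ 0.5679 -0.2291  0.1859] (tcp) F [-0.43  0.45  1.22] M [-0.092  0.085 -0.013] gap 0.0261 q [-0.      0.774   0.6332 -0.    ]
```

View pics/r1.png

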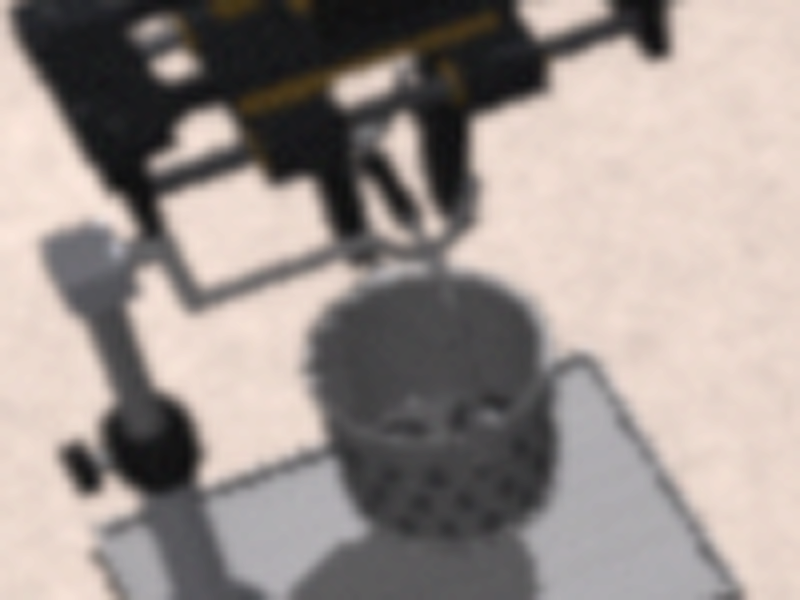

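The black tube at (390,190) sits free between the open fingers. The wire meets the near prong at (425,240), down in its trough, and both pucks are visible. I'll retreat straight up.

{"name": "step_arm", "arguments": {"motion": [[0,0,-0.03,0,0,0],[0,0,-0.08,0,0,0],[0,0,-0.14,0,0,0],[0,0,-0.22,0,0,0],[0,0,-0.32,0,0,0],[0,0,-0.45,0,0,0],[0,0,-0.6,0,0,0],[0,0,-0.8,0,0,0],[0,0,-1.0,0,0,0]]}}

```text
time_s: 28.8
tool_pos: [0.568, -0.2292, 0.2878]
tool_rot: [0.0, 0.774, 0.633, 0.0]
contact_force: [0.5, 0.3, 0.0]
finger_gap: 0.0261
```

{"name": "step_arm", "arguments": {"motion": [[0,-0.2,-0.1,0,0,0],[0,-0.5,-0.2,0,0,0],[0,-0.8,-0.2,0,0,0],[0,-1.0,-0.2,0,0,0],[0,-1.0,-0.2,0,0,0]]}}

```text
time_s: 29.42
tool_pos: [0.4695, -0.2094, 0.3075]
tool_rot: [0.001, 0.774, 0.633, 0.0]
contact_force: [-0.0, 0.9, 0.5]
finger_gap: 0.0264
```

{"name": "step_arm", "arguments": {"motion": [[0.3,-0.2,0,0,0,0],[0.6,-0.4,0,0,0,0],[0.9,-0.4,0,0,0,0],[1.0,-0.4,0,0,0,0],[1.0,-0.4,0,0,0,0],[1.0,-0.4,0,0,0,0]]}}

```text
time_s: 30.18
tool_pos: [0.4507, -0.1042, 0.3059]
tool_rot: [0.0, 0.774, 0.633, -0.0]
contact_force: [0.4, -0.3, -0.2]
finger_gap: 0.0261
```

```bash
python3 - <<'E'
from mv import *
import cv2
st()
P=[]
for n,u,v in(("top",400,140),("scene",205,60)):
    f=manip.grab_frame(n)["frame"][:,:,::-1]; cv2.imwrite(f"pics/end_{n}.png",f)
    P.append(cv2.convertScaleAbs(cv2.resize(f[v:v+140,u:u+100],(400,560),interpolation=cv2.INTER_CUBIC),alpha=1.6,beta=15))
cv2.imwrite("pics/e1.png",np.hstack(P))
E
```

```text
t 30.18 grasp [ 0.4507 -0.1042  0.3059] (tcp) F [ 0.42 -0.28 -0.25] M [-0.088  0.011 -0.001] gap 0.0261 q [ 0.000e+00  7.741e-01  6.331e-01 -2.000e-04]
```

View pics/e1.png

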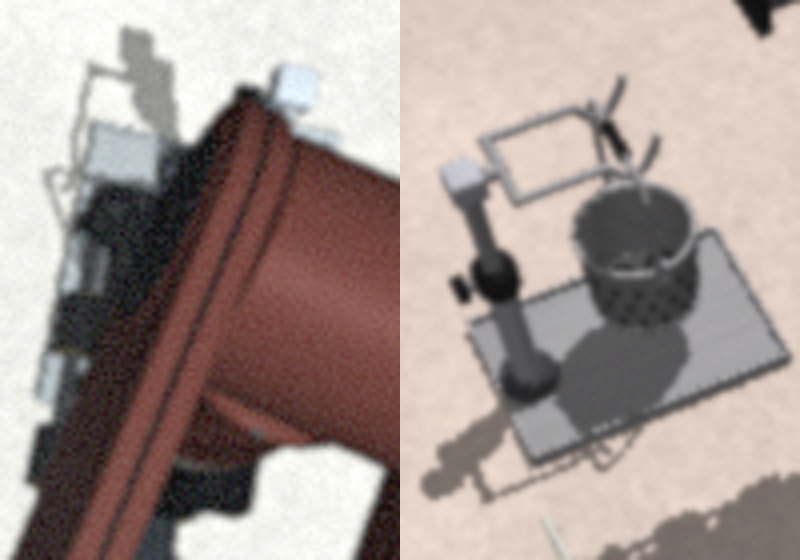

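The basket hangs level with its wire across both prongs at the troughs. I'll compare the tube's position with the fitted seat, check for swing, and hand in.

{"name": "step_arm", "arguments": {"motion": [[0,0,0,0,0,0],[0,0,0,0,0,0],[0,0,0,0,0,0],[0,0,0,0,0,0],[0,0,0,0,0,0],[0,0,0,0,0,0]]}}

```text
time_s: 31.02
tool_pos: [0.4505, -0.1034, 0.306]
tool_rot: [0.0, 0.774, 0.633, 0.0]
contact_force: [0.0, -0.0, 0.5]
finger_gap: 0.0263
```

```bash
python3 - <<'E'
from mv import *
from fit import proj,blob
import cv2
a=cv2.imread("pics/end_scene.png");b=manip.grab_frame("scene")["frame"][:,:,::-1]
for i in(a,b): print("tube",blob(i,251,86,266,101,60))
print("expect",proj("scene",[.5684,-.2294,.2055]),"diff",np.abs(a.astype(int)-b)[60:160,240:310].mean())
st(); manip.job_done()
E
```

```text
tube [257.5587918   93.70118662]
tube [257.57251082  93.70995671]
expect [258.23381397  94.4215665 ] diff 0.6797142857142857
t 31.07 grasp [ 0.4505 -0.1034  0.306 ] (tcp) F [-0.    0.75 -0.92] M [-0.111  0.05  -0.062] gap 0.0263 q [0.     0.7739 0.6333 0.    ]
the job is handed in; nothing more can be done
```

The basket is hanging from its bail on the drain stand, and I handed the job in at 31 s of the 72 s allowed. I raised the bail upright with the basket on the bench, carried the basket over and lowered it onto the hook. The hook took the weight over about 1 mm, at a wire height of about 0.205 m. I let go only after that.

- **Final checks:** The last scene picture shows the basket level, with the wire across both prongs at the troughs. The tube grip was within 1 pixel (about 2 mm) of the fitted seat and did not move over the 0.9 s between the last two pictures. Both pucks were in the basket just before I let go. In the last, smaller picture I could make out only dark shapes inside. The arm was clear of everything.
- **Forces that rose:** Partway through raising the bail, the push along its legs briefly reached about 5.5 N. I backed off about 1 mm, and the basket stayed standing. While the wire settled, the gripper pressed down with about 4 N, so the hook carried about 9 N, well under 18 N.
- **Not checked as closely:** The arm hid the hook in the last top view, so the seating is confirmed from the scene camera and by feel only. I did not compare the bottle, beaker and dish before and after, but the paths were planned clear of them and I felt no stray contact.

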